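Clamp a brass bag-tag blank in the engraving jig

ROBOT

A 6-joint arm with a two-finger parallel gripper is mounted at the origin on the work surface. World frame = base frame: x ahead of the robot, y to its left, z up, the work surface at z = 0. Lengths are in m, angles in degrees, forces in N, time in s.
With the tool pointing down it reaches from about 0.375 to 0.9 m from the base axis. Payload 3.1 kg.
Tool frame: the origin (TCP) lies at the centre of the arm's flange, where the gripper is bolted on; the fingertips stand 182 mm ahead of it and the grasp point (between the pads) lies 164 mm ahead of it; x points along the fingers, z is the direction in which the jaws open and shut, and the axes are right-handed (so a half turn about x gives the same grasp; the last joint's range is limited). The gripper opens to 87 mm and grips with 3 to 60 N. Pads are 19 mm wide; open, the fingers measure 117 mm over their backs; the gripper's body (75 mm by 190 mm) begins 51 mm behind the grasp point.
Start: joints at [62.252, 30.224, 82.088, -0, 67.689, -10.227], TCP at [0.188, 0.596, 0.405] pointing down, gripper open.
Joint ranges: [-176.69, 176.69], [-43.24, 126.21], [12.49, 139.97], [-82, 262], [0, 151.66], [-163.58, 163.58]. Speed limits (degrees/s): [159.86, 159.86, 180, 180, 180, 180].

INTERFACE

Orientations are given as a 3x3 rotation matrix whose columns are the frame's x, y, z axes.
In Python, from rig import bot gives the robot as it stands.
- The arm moves only by the shell command python3 -m crank 'ROWS' [OPENING]. ROWS is JSON, a list of rows, each an object with "offset": the shift along the tool's x, y, z in m, a list of three; "spin": the turn about the tool's x in rad. A call has 1 to 12 rows; each row shifts and turns the commanded pose from where the row before left it, along the tool's axes as they then stand; what a row does not reach is not made up. A row lasts 1/10 s, in which the tool goes at most 50 mm and 8.59 degrees, less where a joint would pass 70% of its speed; a pose out of reach is approached as far as the arm can. A call is refused whole if a number of a shift passes 0.05 or a number of a turn 0.15, either way. A call with a gripper value outside its range is refused whole. OPENING is the finger opening in m, from 0 to 0.087, set as the call begins (- or left out, the last holds). The fingers move at their own pace and stop on an object; the grip force is fixed at half the most. Time passes only in rows, so rows that do not move let the fingers close. It gives the time, the measured TCP pose, the force and the opening at its end, in the units of the state.
- bot.read_state(): the state, without advancing time (a new reading comes with each control period).
- bot.capture(name): name is "side" or "top"; returns a dict with "pixels" (384x512x3 uint8, blue, green, red), "depth" (384x512 float32, m along the optical axis (not along the pixel's ray), 0 where there is no reading), "K" (3x3 intrinsics, pixels), "world_to_cam" (4x4, takes a point from world to camera coordinates). Camera axes: x right, y up, looking along -z (the intrinsics and any distortion apply to the point x, -y, -z); pixel columns grow to the right and rows downward; lengths in m; the calibration is good to about 2 mm. A picture is of the moment at which its call begins.
- bot.hand_in(): hands the job in, once; it reports no verdict.
Trained networks look in a picture, given as the dict that the camera call returned (one of the last four; its "shot" number tells which), for a name from the list of things; names that differ only in an ending like _2 or _b are one class to them, and where a whole thing is asked for, a point or a joint stands for the part that bears it (a point fixed in the world has none). Each returns a list of dicts, best first, with "p" (0 to 1); they miss things now and then, are a little off and sometimes report something else, mostly with a low value. They report only what shows in the picture. A call takes as long as a camera call. They do not tell look-alikes from the thing itself.
- bot.regions_of(label, picture): "region" (384x512 bool, what is visible of it) and "extent" ([centre column, centre row, width, height] in pixels, round what is visible of it).
The state is a dict: "time_s": time; "joint_positions": joint angles; "qvel": joint speeds; "tau": joint torques, N m; "position": TCP position; "tcp_rot": TCP orientation; "force": force on the tool from outside, world axes, zero at the start; "moment": the same for the moment, N m; "opening": opening from 0.0 (shut) to 1.0 (fully open).
Only numpy, scipy, OpenCV 4.12 (cv2) and the standard library are available. Lean on these libraries where they do the work, as an engineer would, in place of code of your own. Each camera call takes 0.05 s, during which the arm holds its last target.

TASK

Load the engraving jig: with your fingertips push the brass tag blank along the jig plate until it lies fully home and square against both the long side stop and the short end stop, then push the toggle clamp's red handle over and down past centre until it snaps locked and the black rubber foot holds the tag. Push only: never pick up or tip the tag, and leave the sunglasses, the glasses case and the ring cone where they stand. Finish with the hand clear of everything.

Things in the scene. Friction and masses are not known exactly. Their poses are not given: they have to be found in the camera images.
- jig: Dark grey metal tooling plate 160 x 280 x 12 mm, screwed to the counter; position and yaw vary. Origin: centre of its underside, at counter height; x across the plate (away from the robot at yaw 0), y along it, z up; top face at z = 12 mm. All (x, y, z) below are in this frame, in mm. Carries two aluminium stop bars and a steel hold-down toggle clamp.
- side_stop (a point): Middle of the top edge of the long side stop's face, at (45, -37.5, 17). The bar is 5 mm high and 10 mm thick; its face lies at x = 45, looks to -x and runs from y = -80 to +5.
- end_stop (a point): Middle of the top edge of the short end stop's face, at (22.5, 10, 17). The bar is 5 mm high and 8 mm thick; its face lies at y = 10, looks to -y and runs from x = 0 to 45. The clamp's base stands behind it (y = 28 to 80, x = 7 to 38). The open clamp's arm stands upright at about y = 30 to 57, up to z = 90, and does not overhang the tag's place.
- home (a point): Point fixed on the jig where the tag's centre lies when it is fully home against both stops: (22.5, -30, 15); axes as the jig's.
- tag_centre (a point): Centre of the loose brass tag blank, a flat plate 45 x 80 x 6 mm, about 180 g, with a dark strap slot near its -y end. Its x runs across the 45 mm width, y along the 80 mm length, z up. It starts flat on the plate, its centre 12 to 53 mm from home in x and 12 to 40 mm in y, turned up to 0.25 rad from the jig; home, it is square to the jig.
- tag: The same brass tag blank, given at its origin, the centre of its underside, 3 mm below its centre point; axes as above.
- clamp_arm (a joint): Arm of the toggle clamp on its base pin: 0 = fully open (arm upright), grows as the arm comes down towards -y; dead centre at about 1.73, locked on the tag at about 1.69 rad. It follows the handle through the clamp's link; only the handle is worked.
- clamp_handle (a joint): Clamp handle, angle relative to the arm (both swing, in opposite senses): 0 = open, foot touches the tag at about 2.82, dead centre 3.08, locked against its stop at about 3.18 rad. Friction holds it where left before dead centre; the push at the grip is about 1 to 2 N on the way and 6 to 9 N just before dead centre; past it, it snaps to the stop and stays.
- grip (a point): Point on the axis of the handle's red round grip (15 mm diameter, 73 mm long), 20 mm from its outer end. The handle stays in the plane x = 22.5; grip (y, z) and the handle's slope over level: open (53, 122) upright; (78, 124) 75 deg; (94, 122) 63; (102, 119) 55; (109, 113) 44; (111, 101) 33; (115, 86) 21; locked (122, 63) 8 deg, the outer end towards +y and highest.
- clamp_foot: Black rubber foot under the end of the clamp arm, 11 mm diameter, 14 mm long; origin at the centre of its free face. Open it is at about (22.5, 33, 75), facing -y; locked it presses down on the tag at about (22.5, -8, 18) with some 8 N. It is springy and gives 1 to 3 mm.
- sunglasses: Loose folded amber sunglasses lying on the counter beyond or beside the jig, 45 x 138 x 17 mm, origin centre of the underside. To be left alone.
- glasses_case: Loose tan hard glasses case, closed, 64 x 158 x 40 mm, origin centre of the underside. To be left alone.
- ring_cone: Loose white ceramic ring cone on a round foot of 60 mm diameter, 77 mm tall, origin centre of the underside. It stands on the counter off the jig's -y end. To be left alone.
Things that resemble listed ones, but are neither listed nor needed, are in the scene too. Of the things shaped like the tag, the brass one is meant.

How it is judged:
By the outcome, as a careful person would: the job done as asked, in the order asked, and still so for the second after the job is handed in, with the robot touching nothing.
It also fails if it takes over 62 s, if anything falls off the work surface, if the arm or the gripper's body presses on something with over 40 N, if the wrist force passes 120 N, or if a joint passes its speed limit or range.

## Working session

There is one attempt and no reset: what is moved stays moved. The work goes in short steps, Python scripts to look and compute and a shell command to move; the robot and the scene stay as the last step left them, time stands still between calls to the robot, and variables do not carry over. Pictures are saved under pics/ and viewed, and the job is handed in when it is done.

```bash
ls; mkdir -p pics
python3 - <<'E'
from rig import bot
import cv2,numpy as np,pickle
s=bot.read_state()
for k,v in s.items(): print(k,np.round(v,3).tolist())
for n in("side","top"):
    p=bot.capture(n); cv2.imwrite(f"pics/{n}0.png",p["pixels"]); pickle.dump(p,open(f"{n}0.pkl","wb"))
    print(n,p["K"].tolist(),np.round(p["world_to_cam"],3).tolist(),[k for k in p])
    for l in("jig","tag","clamp_handle","sunglasses","glasses_case","ring_cone"):
        print(l,[(round(r["p"],2),np.round(r["extent"]).tolist()) for r in bot.regions_of(l,p)])
E
```

```text
pics
time_s 0.0
joint_positions [62.252, 30.278, 82.156, -0.003, 67.688, -10.226]
qvel [-0.007, 0.07, -0.066, -0.12, 0.062, 0.037]
tau [-0.003, -44.005, -17.659, 0.063, 0.058, -0.0]
position [0.188, 0.596, 0.404]
tcp_rot [[-0.001, -0.954, 0.301], [-0.002, 0.301, 0.954], [-1.0, 0.0, -0.002]]
force [-0.201, -0.222, -0.684]
moment [0.014, -0.014, 0.027]
opening 1.0
side [[405.7604446370054, 0.0, 261.92774999529775], [0.0, 405.7604446370054, 198.60071019803382], [0.0, 0.0, 1.0]] [[0.99, -0.144, -0.013, -0.521], [0.088, 0.53, 0.843, -0.106], [-0.114, -0.836, 0.537, -0.954], [0.0, 0.0, 0.0, 1.0]] ['pixels', 'depth', 'K', 'world_to_cam', 'shot']
jig [(0.66, [265.0, 225.0, 100.0, 109.0])]
tag [(0.92, [221.0, 313.0, 50.0, 30.0]), (0.85, [264.0, 245.0, 37.0, 26.0]), (0.83, [167.0, 286.0, 22.0, 30.0]), (0.69, [350.0, 306.0, 29.0, 35.0])]
clamp_handle [(0.47, [259.0, 188.0, 10.0, 34.0])]
sunglasses []
glasses_case [(0.65, [336.0, 241.0, 54.0, 56.0]), (0.25, [289.0, 290.0, 29.0, 39.0])]
ring_cone [(0.91, [287.0, 292.0, 29.0, 39.0])]
top [[487.966285453361, 0.0, 258.1990031199767], [0.0, 487.966285453361, 190.94133411768502], [0.0, 0.0, 1.0]] [[0.004, -1.0, -0.01, -0.044], [0.997, 0.003, 0.074, -0.53], [-0.074, -0.01, 0.997, -1.05], [0.0, 0.0, 0.0, 1.0]] ['pixels', 'depth', 'K', 'world_to_cam', 'shot']
jig [(0.69, [260.0, 203.0, 137.0, 97.0]), (0.42, [233.0, 193.0, 18.0, 10.0])]
tag [(0.88, [375.0, 137.0, 37.0, 33.0]), (0.68, [327.0, 298.0, 37.0, 25.0]), (0.6, [368.0, 248.0, 20.0, 37.0])]
clamp_handle [(0.49, [233.0, 195.0, 7.0, 9.0])]
sunglasses [(0.67, [213.0, 145.0, 58.0, 41.0])]
glasses_case [(0.78, [297.0, 130.0, 76.0, 40.0])]
ring_cone [(0.73, [360.0, 191.0, 31.0, 26.0])]
```

Run:
```python
import cv2
a=cv2.imread("pics/top0.png")[80:330,130:430]; cv2.imwrite("pics/top0z.png",cv2.resize(a,None,fx=2.6,fy=2.4,interpolation=3))
a=cv2.imread("pics/side0.png")[140:350,130:400]; cv2.imwrite("pics/side0z.png",cv2.resize(a,None,fx=2.8,fy=2.8,interpolation=3))
```

```text
(no output)
```

View pics/top0z.png

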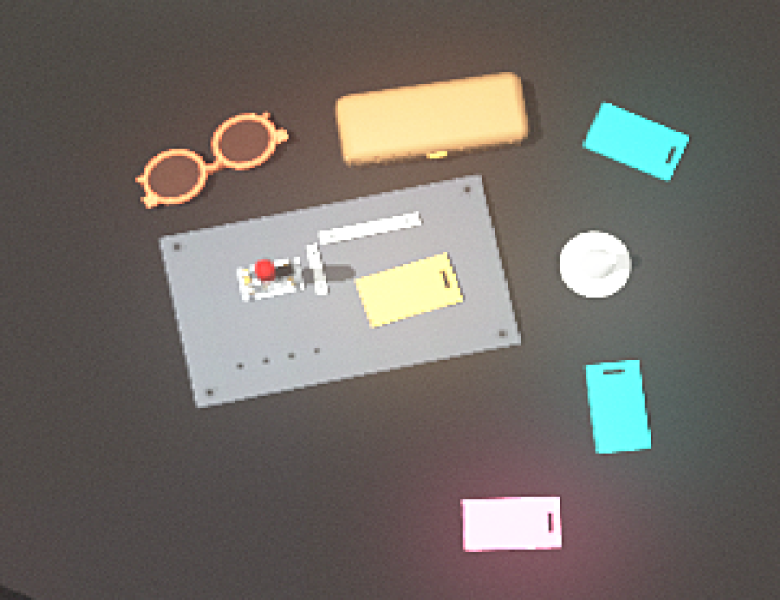

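View pics/side0z.png

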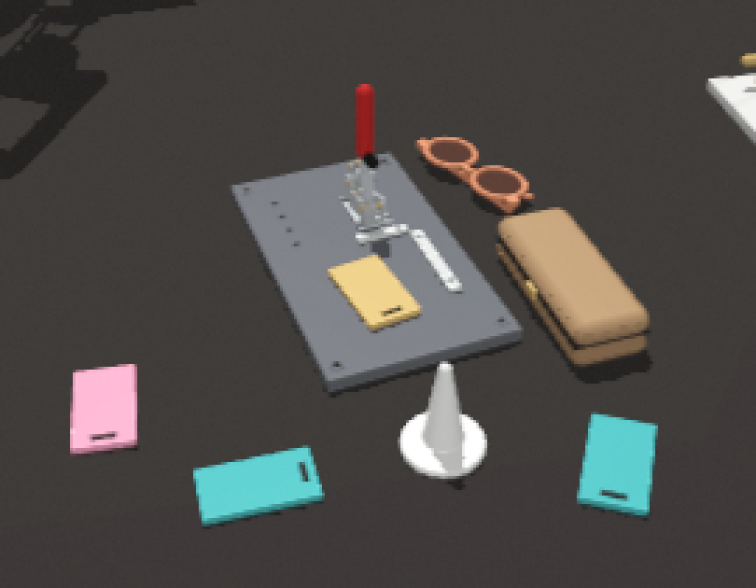

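```bash
cat > h.py <<'E'
import numpy as np,cv2,pickle
def ray(p,uv,z):
    uv=np.atleast_2d(np.asarray(uv,float)); K=p["K"]; T=p["world_to_cam"]
    d=np.c_[(uv[:,0]-K[0,2])/K[0,0],-(uv[:,1]-K[1,2])/K[1,1],-np.ones(len(uv))]
    R=T[:3,:3]; o=-R.T@T[:3,3]; d=d@R
    return o+d*((z-o[2])/d[:,2])[:,None]
def proj(p,X):
    X=np.atleast_2d(X); T=p["world_to_cam"]; K=p["K"]; c=X@T[:3,:3].T+T[:3,3]
    return np.c_[K[0,0]*c[:,0]/-c[:,2]+K[0,2],K[1,1]*-c[:,1]/-c[:,2]+K[1,2]]
def rect(p,mask,z):
    mask=mask.astype(np.uint8)
    n,l,st,_=cv2.connectedComponentsWithStats(mask); i=1+np.argmax(st[1:,4]); mask=(l==i).astype(np.uint8)
    up=cv2.resize(mask*255,None,fx=8,fy=8,interpolation=cv2.INTER_LINEAR)
    c=max(cv2.findContours((up>127).astype(np.uint8),0,1)[0],key=cv2.contourArea)[:,0]
    w=ray(p,(c+.5)/8-.5,z)[:,:2]
    (cx,cy),(a,b),t=cv2.minAreaRect((w*1000).astype(np.float32))
    if a>b: a,b,t=b,a,t+90   # t: direction of short side(width)
    t=(t+90)%180-90
    return np.array([cx,cy]),(a,b),t
def brass(p):
    h=cv2.cvtColor(p["pixels"],cv2.COLOR_BGR2HSV); 
    return (h[...,0]>14)&(h[...,0]<30)&(h[...,1]>70)&(h[...,2]>110)
E
python3 - <<'E'
from h import *
from rig import bot
for n in("top","side"):
    p=pickle.load(open(n+"0.pkl","rb"))
    m=brass(p); 
    b={"top":(260,180,325,222),"side":(243,225,285,262)}[n]
    mm=np.zeros_like(m); mm[b[1]:b[3],b[0]:b[2]]=m[b[1]:b[3],b[0]:b[2]]
    print(n,"tag",rect(p,mm,.018))
    px=p["pixels"].astype(int)
    q=bot.capture(n)
    r=bot.regions_of("jig",q)[0]["region"]
    print("jig net",rect(q,r,.012))
    # plate grabcut
    k=bot.regions_of("clamp_handle",q); print([ (x["p"],x["extent"]) for x in k])
    z=q["depth"]
    print(np.unique(np.round(z[r],2),return_counts=True))
p=pickle.load(open("top0.pkl","rb"))
c=np.array([(162,237),(480,176),(520,343),(197,407)])/[2.6,2.4]+[130,80]
w=ray(p,c,.012)*1000;print(w.round(1),w.mean(0)); 
for i in range(4): d=w[(i+1)%4]-w[i];print(np.linalg.norm(d),np.degrees(np.arctan2(d[1],d[0])))
E
```

```text
top tag (array([ 520.90802002, -135.31054688]), (7.457095146179199, 19.19970703125), -71.75397872924805)
jig net (array([511.20819092, -46.11813354]), (165.1934356689453, 285.6984558105469), 12.532008171081543)
[(0.5, [233.0, 193.4, 7.2, 10.4])]
(array([0.  , 0.94, 0.95, 0.96, 0.97, 0.98, 0.99, 1.  , 1.01, 1.02, 1.03,
       1.04, 1.05, 1.06, 1.07, 1.08, 1.09, 1.1 ], dtype=float32), array([  36,    1,   44,    5,    3,    1,    3,    2,   44,    1,   29,
         15,   31,   57, 4762, 3471,   79,    4]))
side tag (array([ 513.78967285, -105.12850952]), (50.130916595458984, 88.61328887939453), 17.35533905029297)
jig net (array([501.98806763,  25.08345032]), (185.17227172851562, 451.85223388671875), 7.970919609069824)
[(0.65, [258.1, 188.2, 11.3, 37.8])]
(array([0.  , 0.83, 0.84, 0.85, 0.86, 0.87, 0.88, 0.89, 0.9 , 0.91, 0.92,
       0.93, 0.94, 0.95, 0.96, 0.97, 0.98, 0.99, 1.  , 1.01, 1.02, 1.03,
       1.04, 1.05, 1.06, 1.07, 1.08, 1.09, 1.1 , 1.11, 1.12, 1.13, 1.14,
       1.15, 1.16, 1.17, 1.18, 1.19, 1.2 , 1.21, 1.22, 1.23, 1.24, 1.25],
      dtype=float32), array([ 29,   3,  90, 173, 238, 312, 337, 246, 201, 186, 195, 179, 192,
       229, 243, 275, 265, 252, 241, 233, 159, 160, 145, 141, 121,  86,
        48,  32,  15,   6,   9,   6,   4,   4,   4,   4,   4,   4,   4,
         4,   4,   3,   4,   2]))
[[ 557.8  104.1   12. ]
 [ 615.1 -166.5   12. ]
 [ 461.4 -199.5   12. ]
 [ 402.1   72.5   12. ]] [509.11374489 -47.34829215  12.        ]
276.6426936812115 -78.03940905654932
157.2533951622648 -167.90722723101615
278.3195815485509 102.28596916860211
158.83892213903167 11.48818603248285
```

```bash
cat >> h.py <<'E'
from scipy.optimize import least_squares
from scipy.ndimage import map_coordinates
def edgefit(p,init,L,W,z,edges=(0,1,2,3),rng=4,it=6,wch=None,fixyaw=False):
    """fit rectangle (W along x, L along y) top face; init (x,y,yaw) m,rad ; returns pose"""
    g=p["pixels"].astype(float); 
    if wch is not None: g=g@np.array(wch,float)
    else: g=g.sum(2)/3
    g=cv2.GaussianBlur(g,(0,0),.7)
    C=np.array([[-W/2,-L/2],[W/2,-L/2],[W/2,L/2],[-W/2,L/2]])
    x=np.array(init,float)
    def pts(x,P): 
        c,s=np.cos(x[2]),np.sin(x[2]); P=np.asarray(P)
        return proj(p,np.c_[x[0]+c*P[:,0]-s*P[:,1],x[1]+s*P[:,0]+c*P[:,1],np.full(len(P),z)])
    for k in range(it):
        r=rng if k<2 else max(1.5,rng/2)
        A=[];b=[];Nn=[]
        for e in edges:
            a,bb=C[e],C[(e+1)%4]; t=np.linspace(.08,.92,40)[:,None]; P=a+(bb-a)*t
            uv=pts(x,P); d=uv[-1]-uv[0]; n=np.array([d[1],-d[0]])/np.linalg.norm(d)
            o=np.arange(-r,r+.01,.25)
            S=uv[:,None]+o[None,:,None]*n
            v=map_coordinates(g,[S[...,1],S[...,0]],order=1)
            dv=np.abs(np.gradient(v,axis=1)); j=dv.argmax(1); ok=dv.max(1)>np.median(dv.max(1))*.5
            off=(dv*o).sum(1)/dv.sum(1) if 0 else o[j]
            med=np.median(off[ok]); ok&=np.abs(off-med)<1.2
            A.append(P[ok]);b.append((uv+off[:,None]*n)[ok]);Nn.append(np.repeat(n[None],ok.sum(),0))
        A=np.vstack(A);b=np.vstack(b);Nn=np.vstack(Nn)
        f=lambda q:((pts(q,A)-b)*Nn).sum(1)
        if fixyaw: R=least_squares(lambda q:f([q[0],q[1],x[2]]),x[:2],loss="soft_l1",x_scale=[1e-3,1e-3]); x=np.r_[R.x,x[2]]
        else: R=least_squares(f,x,loss="soft_l1",x_scale=[1e-3,1e-3,1e-2]); x=R.x
    return x,np.sqrt(np.mean(R.fun**2)),len(A)
def tojig(J,X):
    c,s=np.cos(J[2]),np.sin(J[2]); d=np.asarray(X)[:2]-J[:2]; return np.array([c*d[0]+s*d[1],-s*d[0]+c*d[1]])*1000
def toworld(J,P):
    c,s=np.cos(J[2]),np.sin(J[2]); P=np.asarray(P)/1000.; return np.array([J[0]+c*P[0]-s*P[1],J[1]+s*P[0]+c*P[1]])
E
python3 - <<'E'
from h import *
J0=[.5091,-.0473,np.radians(12)]
for n in("top","side"):
    p=pickle.load(open(n+"0.pkl","rb"))
    J,r,k=edgefit(p,J0,.28,.16,.012); print(n,"jig",J*[1000,1000,57.3],r,k)
    c=np.array([410,288])/[2.6,2.4]+[130,80] if n=="top" else np.array([374,291])/2.8+[130,140]
    w=ray(p,c,.018)[0]; 
    t,r,k=edgefit(p,[w[0],w[1],np.radians(17)],.08,.045,.018,rng=5,wch=[-1,.5,.5]); print("tag",t*[1000,1000,57.3],r,k,"in jig",tojig(J,t),(t[2]-J[2])*57.3)
    im=cv2.resize(p["pixels"],None,fx=2.5,fy=2.5,interpolation=3)
    def dr(x,W,L,z,col):
        P=[toworld(x,q) for q in ([-W/2,-L/2],[W/2,-L/2],[W/2,L/2],[-W/2,L/2])]
        uv=proj(p,[[*a,z] for a in P]); cv2.polylines(im,[((uv+.5)*2.5-.5).round().astype(int)],True,col,1)
    dr(J,160,280,.012,(0,255,0)); dr(t,45,80,.018,(255,0,0))
    h=np.r_[toworld(J,[22.5,-30]),J[2]]; dr(h,45,80,.018,(0,0,255))
    cv2.imwrite(f"pics/fit_{n}.png",im[250:850,380:1080] if n=="top" else im[350:850,400:1000])
E
```

```text
top jig [510.12683033 -45.7945707   12.4240245 ] 0.2490256701800117 160
tag [ 510.04663534 -104.47497888   18.03484328] 0.48165630661481573 160 in jig [-12.70218865 -57.28918868] 5.610818779987804
side jig [513.24808115 -43.07064123  12.4563842 ] 0.19973517101227287 158
tag [ 513.95587048 -105.56317632   18.01826944] 0.6901526410285017 160 in jig [-12.78730421 -61.17436357] 5.5618852448414
```

```bash
python3 -c "
import cv2
a=cv2.imread('pics/fit_top.png');b=cv2.imread('pics/fit_side.png');print(a.shape,b.shape)"
```

```text
(600, 700, 3) (500, 600, 3)
```

View pics/fit_top.png

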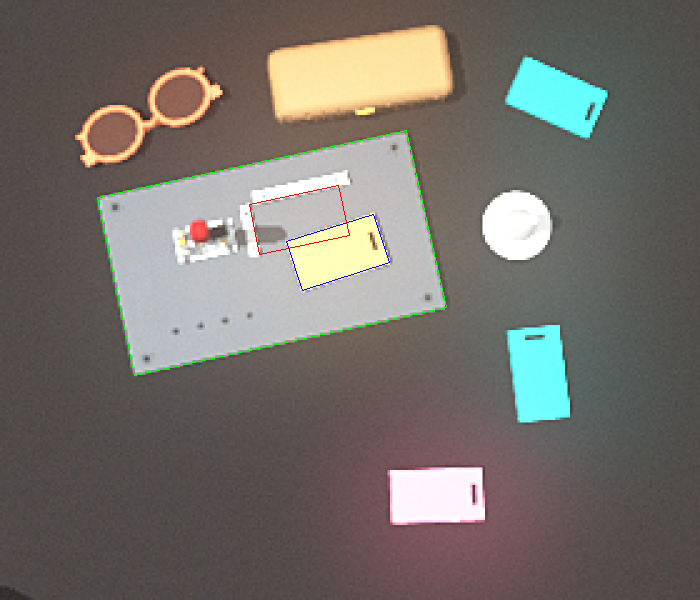

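View pics/fit_side.png

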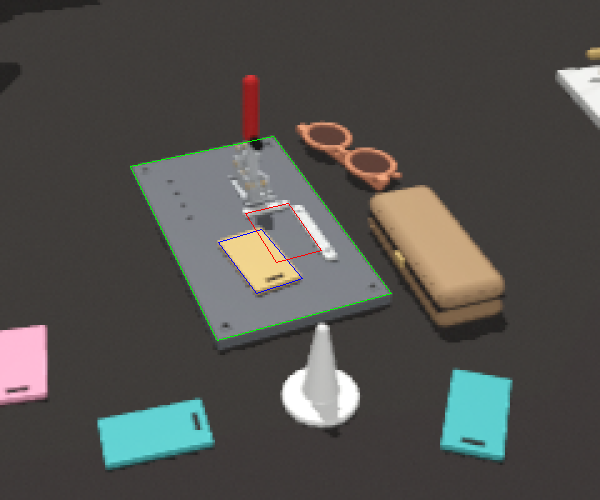

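```bash
cat >> h.py <<'E'
J=np.array([.5117,-.0444,np.radians(12.44)])
def st():
    from rig import bot
    s=bot.read_state(); p=np.array(s["position"]); R=np.array(s["tcp_rot"])
    print("t",round(s["time_s"],2),"tcp in jig",tojig(J,p).round(1),"tip z",round((p[2]-.182)*1000,1),"zang-jig",round(np.degrees(np.arctan2(R[1,2],R[0,2])-J[2]),2),"F jig",(np.r_[tojig(np.r_[0,0,J[2]],np.array(s["force"])[:2])/1000,s["force"][2]]).round(1),"open",round(s["opening"],3))
E
python3 - <<'E'
from h import *
st()
p=pickle.load(open("top0.pkl","rb"))
print("cone tip",tojig(J,ray(p,[130+597/2.6,80+258/2.4],.077)[0]),"foot",tojig(J,ray(p,[130+595/2.6,80+264/2.4],.005)[0]))
p=pickle.load(open("side0.pkl","rb"))
print("cone tip",tojig(J,ray(p,[130+444/2.8,140+365/2.8],.077)[0]),"foot",tojig(J,ray(p,[130+443/2.8,140+445/2.8],.005)[0]))
E
```

```text
t 1.0 tcp in jig [-178.   695.1] tip z 222.7 zang-jig 60.04 F jig [-0.2 -0.7  0.3] open 1.002
cone tip [ -22.87200216 -207.83193156] foot [ -25.24496464 -220.12141789]
cone tip [ -20.86587936 -220.42949795] foot [ -21.07115751 -223.12571417]
```

```bash
python3 -m crank '[{"offset":[0,0,0],"spin":-0.13},{"offset":[0,0,0],"spin":-0.13},{"offset":[0,0,0],"spin":-0.13},{"offset":[0,0,0],"spin":-0.132},{"offset":[0,0,0],"spin":0}]' 0.03; python3 -c "
from h import *
st()"
```

```text
time_s: 1.5
position: [0.1881, 0.596, 0.4047]
tcp_rot: [[0.0, -0.977, -0.214], [-0.0, -0.214, 0.977], [-1.0, -0.0, -0.0]]
force: [-0.1, 0.5, -0.2]
opening: 0.631
t 1.5 tcp in jig [-178.   695.1] tip z 222.7 zang-jig 89.94 F jig [ 0.   0.5 -0.2] open 0.631
```

```bash
python3 -m crank '[{"offset":[0,-0.006,-0.04],"spin":0},{"offset":[0,-0.006,-0.04],"spin":0},{"offset":[0,-0.006,-0.04],"spin":0},{"offset":[0,-0.006,-0.04],"spin":0},{"offset":[0,-0.006,-0.04],"spin":0},{"offset":[0,-0.006,-0.04],"spin":0},{"offset":[0,-0.006,-0.04],"spin":0},{"offset":[0,-0.006,-0.04],"spin":0},{"offset":[0,-0.006,-0.04],"spin":0},{"offset":[0,-0.006,-0.04],"spin":0},{"offset":[0,0,0],"spin":0}]'; python3 -c "
from h import *
st()"
```

```text
time_s: 2.6
position: [0.3342, 0.2151, 0.4051]
tcp_rot: [[0.002, -0.979, -0.205], [-0.001, -0.205, 0.979], [-1.0, -0.001, -0.001]]
force: [-0.9, 0.7, -0.1]
opening: 0.337
t 2.6 tcp in jig [-117.4  291.6] tip z 223.1 zang-jig 89.4 F jig [-0.8  0.9 -0.1] open 0.337
```

```bash
python3 -m crank '[{"offset":[0,-0.006,-0.04],"spin":-0.01},{"offset":[0,-0.006,-0.04],"spin":0},{"offset":[0,-0.006,-0.04],"spin":0},{"offset":[0,-0.006,-0.04],"spin":0},{"offset":[0,-0.006,-0.04],"spin":0},{"offset":[0,-0.006,-0.04],"spin":0},{"offset":[0,-0.006,-0.04],"spin":0},{"offset":[0,-0.006,-0.04],"spin":0},{"offset":[0,-0.006,-0.04],"spin":0},{"offset":[0,0,0],"spin":0},{"offset":[0,0,0],"spin":0}]'; python3 -c "
from h import *
st()"
```

```text
time_s: 3.7
position: [0.4658, -0.1207, 0.4045]
tcp_rot: [[-0.0, -0.975, -0.221], [0.001, -0.221, 0.975], [-1.0, 0.0, 0.001]]
force: [-0.0, 1.6, -0.0]
opening: 0.342
t 3.7 tcp in jig [-61.2 -64.7] tip z 222.5 zang-jig 90.35 F jig [ 0.3  1.5 -0. ] open 0.342
```

```bash
python3 -m crank '[{"offset":[0.04,0,-0.003],"spin":0.006},{"offset":[0.04,0,0],"spin":0},{"offset":[0.04,0,0],"spin":0},{"offset":[0.04,0,0],"spin":0},{"offset":[0.03,0,0],"spin":0},{"offset":[0,0,0],"spin":0},{"offset":[0,0,0],"spin":0}]'; python3 -c "
from h import *
st()
from rig import bot
p=bot.capture('top');q=bot.capture('side')
a=cv2.resize(p['pixels'][120:260,170:350],None,fx=2.2,fy=2.8*2.2/2.8,interpolation=3)
b=cv2.resize(q['pixels'][150:300,180:350],None,fx=2.2,fy=2.2,interpolation=3)
h=max(len(a),len(b));f=lambda x:np.pad(x,((0,h-len(x)),(0,0),(0,0)))
cv2.imwrite('pics/a1.png',np.hstack([f(a),f(b)]))
"
```

```text
time_s: 4.4
position: [0.466, -0.1223, 0.215]
tcp_rot: [[-0.001, -0.976, -0.219], [0.001, -0.219, 0.976], [-1.0, 0.001, 0.001]]
force: [0.5, -0.5, -0.1]
opening: 0.347
t 4.4 tcp in jig [-61.4 -66.2] tip z 33.0 zang-jig 90.23 F jig [ 0.4 -0.5 -0.1] open 0.347
```

View pics/a1.png

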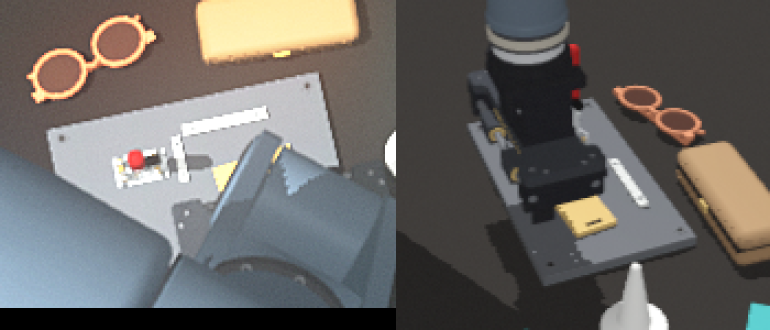

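```bash
python3 -m crank '[{"offset":[0.01,0,-0.001],"spin":0.004},{"offset":[0.007,0,0],"spin":0},{"offset":[0,0,0],"spin":0},{"offset":[0,0,0],"spin":0}]'; python3 -c "
from h import *
st()"; python3 -m crank '[{"offset":[0,-0.006,0],"spin":0},{"offset":[0,-0.006,0],"spin":0},{"offset":[0,-0.005,0],"spin":0},{"offset":[0,-0.005,0],"spin":0},{"offset":[0,-0.004,0],"spin":0},{"offset":[0,-0.004,0],"spin":0},{"offset":[0,-0.004,0],"spin":0},{"offset":[0,0,0],"spin":0}]'; python3 -c "
from h import *
st()"
```

```text
time_s: 4.9
position: [0.4663, -0.1247, 0.1977]
tcp_rot: [[-0.0, -0.977, -0.214], [0.0, -0.214, 0.977], [-1.0, 0.0, 0.0]]
force: [-0.2, -1.0, 1.1]
opening: 0.343
t 4.9 tcp in jig [-61.6 -68.6] tip z 15.7 zang-jig 89.93 F jig [-0.5 -1.   1.1] open 0.343
time_s: 5.7
position: [0.5004, -0.1173, 0.1978]
tcp_rot: [[0.002, -0.977, -0.215], [-0.001, -0.215, 0.977], [-1.0, -0.001, -0.001]]
force: [0.4, -0.0, 0.2]
opening: 0.344
t 5.7 tcp in jig [-26.8 -68.7] tip z 15.8 zang-jig 89.96 F jig [ 0.4 -0.1  0.2] open 0.344
```

```bash
cat >> h.py <<'E'
def look(name,fx=3.2,box=(180,150,350,300),cam='side'):
    from rig import bot
    q=bot.capture(cam); pickle.dump(q,open(cam+"_last.pkl","wb"))
    x0,y0,x1,y1=box
    cv2.imwrite(f'pics/{name}.png',cv2.resize(q['pixels'][y0:y1,x0:x1],None,fx=fx,fy=fx,interpolation=3))
    return q
E
python3 -c "
from h import *
look('b1')"
```

```text
(no output)
```

View pics/b1.png

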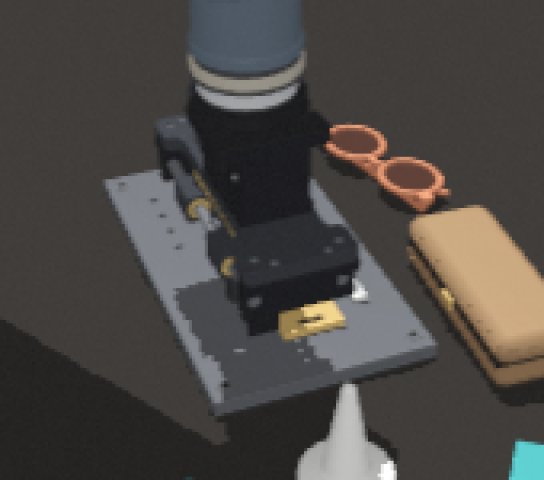

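```bash
python3 -m crank '[{"offset":[0,0.005,0],"spin":0},{"offset":[0,0,-0.008],"spin":0},{"offset":[0,0,0],"spin":0},{"offset":[0,-0.006,0],"spin":0},{"offset":[0,-0.004,0],"spin":0},{"offset":[0,-0.004,0],"spin":0},{"offset":[0,-0.003,0],"spin":0},{"offset":[0,0,0],"spin":0}]'; python3 -c "
from h import *
st()"
```

```text
time_s: 6.55
position: [0.5136, -0.1223, 0.1978]
tcp_rot: [[0.001, -0.977, -0.215], [-0.0, -0.215, 0.977], [-1.0, -0.001, -0.0]]
force: [-0.5, -0.4, -0.3]
opening: 0.346
t 6.55 tcp in jig [-15.  -76.5] tip z 15.8 zang-jig 89.97 F jig [-0.6 -0.3 -0.3] open 0.346
```

Step the last millimetres with force checks.

```bash
for i in 1 ; do python3 -m crank '[{"offset":[0,-0.002,0],"spin":0},{"offset":[0,-0.0015,0],"spin":0},{"offset":[0,0,0],"spin":0}]' >/dev/null; python3 -c "
from h import *
st()"; python3 -m crank '[{"offset":[0,-0.001,0],"spin":0},{"offset":[0,0,0],"spin":0}]'>/dev/null; python3 -c "
from h import *
st();look('b2')"; done
```

```text
t 6.85 tcp in jig [-11.9 -76.5] tip z 15.8 zang-jig 89.95 F jig [ 0.4 -0.9  0.8] open 0.346
t 7.05 tcp in jig [-11.  -76.6] tip z 15.7 zang-jig 89.94 F jig [-1.3  0.6 -1.2] open 0.347
```

View pics/b2.png

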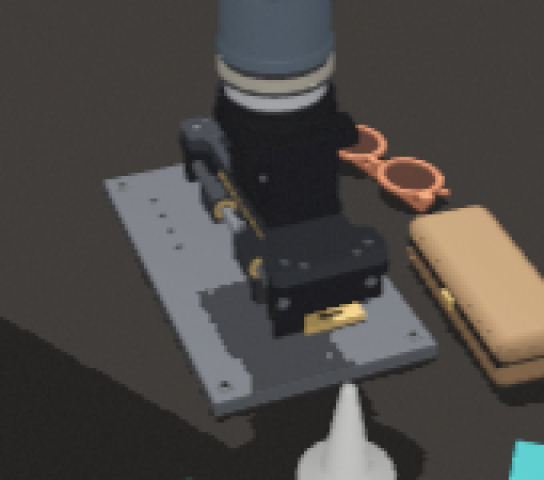

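```bash
R() { python3 -c "
from h import *
st()"; }; python3 -m crank '[{"offset":[0,-0.001,0],"spin":0},{"offset":[0,0,0],"spin":0}]'>/dev/null; R; python3 -m crank '[{"offset":[0,-0.001,0],"spin":0},{"offset":[0,0,0],"spin":0}]'>/dev/null; R;python3 -m crank '[{"offset":[0,-0.001,0],"spin":0},{"offset":[0,0,0],"spin":0}]'>/dev/null; R
```

```text
t 7.3 tcp in jig [-10.3 -76.6] tip z 15.7 zang-jig 89.96 F jig [-2.  -0.6  0.1] open 0.342
t 7.5 tcp in jig [ -9.8 -76.6] tip z 15.7 zang-jig 89.98 F jig [-5.3 -1.1  1.3] open 0.348
t 7.7 tcp in jig [ -9.4 -76.6] tip z 15.6 zang-jig 90.01 F jig [-8.  -3.5  2.7] open 0.344
```

```bash
python3 -m crank '[{"offset":[0,0.005,0],"spin":0},{"offset":[0,0.01,0],"spin":0},{"offset":[-0.04,0,-0.02],"spin":0},{"offset":[-0.04,0,-0.03],"spin":0},{"offset":[0,0,0],"spin":0.14},{"offset":[0,0,0],"spin":0.14},{"offset":[0,0,0],"spin":0.14},{"offset":[0,0,0],"spin":0.14},{"offset":[0,0,0],"spin":0.14},{"offset":[0,0,0],"spin":0.14},{"offset":[0,0,0],"spin":0.14},{"offset":[0,0,0],"spin":0.14}]' 0.01; python3 -m crank '[{"offset":[0,0,0],"spin":0.14},{"offset":[0,0,0],"spin":0.14},{"offset":[0,0,0],"spin":0.14},{"offset":[0,0,0],"spin":0.03},{"offset":[0,0,0.02],"spin":0},{"offset":[0,0,0.02],"spin":0},{"offset":[0,0,0],"spin":0},{"offset":[0,0,0],"spin":0}]'; python3 -c "
from h import *
st();look('c1');look('c1t',fx=2.8,box=(150,110,400,290),cam='top')"
```

```text
time_s: 8.9
position: [0.5163, -0.173, 0.2778]
tcp_rot: [[0.001, -0.614, 0.789], [-0.0, 0.789, 0.614], [-1.0, -0.001, 0.001]]
force: [-0.1, -0.4, 0.3]
opening: 0.114
time_s: 9.7
position: [0.5551, -0.1642, 0.2776]
tcp_rot: [[-0.0, -0.216, 0.976], [0.0, 0.976, 0.216], [-1.0, 0.0, -0.0]]
force: [-0.5, 0.8, -0.2]
opening: 0.116
t 9.7 tcp in jig [  16.6 -126.3] tip z 95.6 zang-jig 0.02 F jig [-0.3  0.9 -0.2] open 0.116
```

View pics/c1.png

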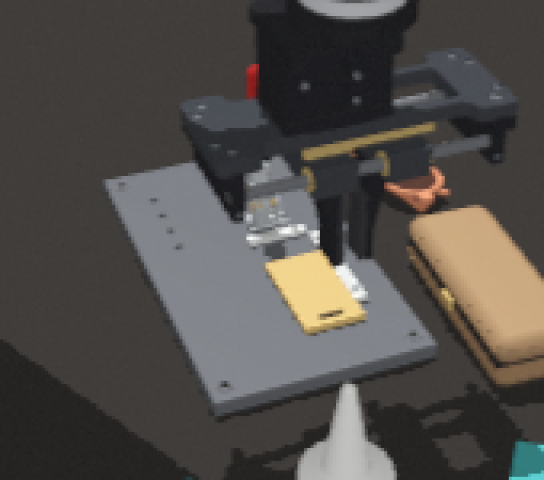

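View pics/c1t.png

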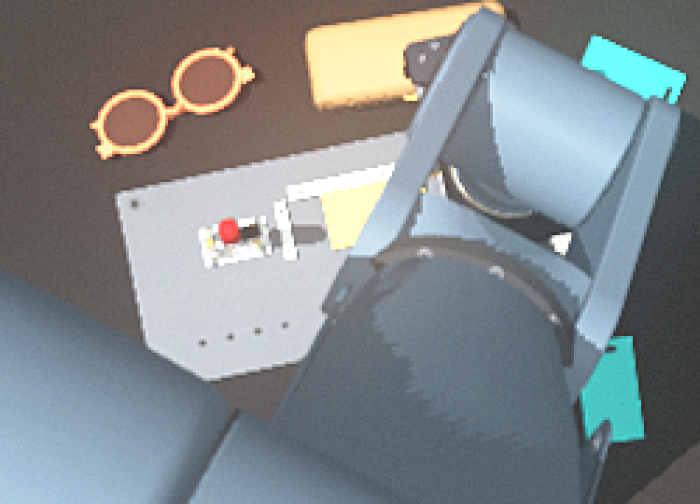

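```bash
python3 -c "
from h import *
q=pickle.load(open('side_last.pkl','rb'))
w=ray(q,np.array([315,292])/3.2+[180,150],.018)[0]
J2=edgefit(q,[.5132,-.0431,np.radians(12.45)],.28,.16,.012,edges=(0,3))[0]
t,r,k=edgefit(q,[w[0],w[1],J[2]],.08,.045,.018,wch=[-1,.5,.5]);print(J2,r,k,tojig([.5132,-.0431,J[2]],t),(t[2]-J[2])*57.3)"
```

```text
[ 0.51308525 -0.04323198  0.21777287] 0.66287993950156 160 [ 21.87729624 -62.96871551] -0.10875961309639064
```

```bash
R() { python3 -c "
from h import *
st()"; }; python3 -m crank '[{"offset":[0.04,0,0.005],"spin":0},{"offset":[0.03,0,0],"spin":0},{"offset":[0.01,0,0],"spin":0},{"offset":[0,0,0],"spin":0},{"offset":[0,0,0],"spin":0}]' >/dev/null; R; python3 -m crank '[{"offset":[0,0.006,0],"spin":0},{"offset":[0,0.005,0],"spin":0},{"offset":[0,0.004,0],"spin":0},{"offset":[0,0.004,0],"spin":0},{"offset":[0,0.004,0],"spin":0},{"offset":[0,0.004,0],"spin":0},{"offset":[0,0.004,0],"spin":0},{"offset":[0,0.004,0],"spin":0},{"offset":[0,0,0],"spin":0}]' >/dev/null; python3 -c "
from h import *
st();look('c2')"
```

```text
t 10.3 tcp in jig [  21.9 -126.9] tip z 16.5 zang-jig -0.03 F jig [ 0.5  0.  -0.7] open 0.115
t 11.2 tcp in jig [ 21.9 -90.6] tip z 15.6 zang-jig -0.01 F jig [0.8 0.  0.4] open 0.117
```

View pics/c2.png

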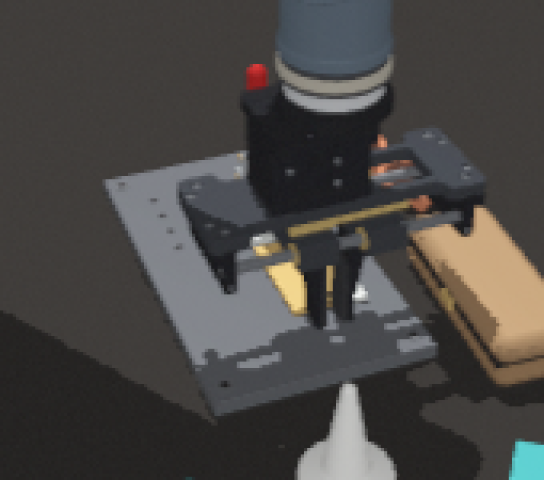

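```bash
R() { python3 -c "
from h import *
st()"; }; python3 -m crank '[{"offset":[0,0.003,0],"spin":0},{"offset":[0,0.003,0],"spin":0},{"offset":[0,0.002,0],"spin":0},{"offset":[0,0,0],"spin":0}]' >/dev/null; R; for i in 1; do python3 -m crank '[{"offset":[0,0.001,0],"spin":0},{"offset":[0,0,0],"spin":0}]'>/dev/null; R;  python3 -m crank '[{"offset":[0,0.001,0],"spin":0},{"offset":[0,0,0],"spin":0}]'>/dev/null; R; python3 -m crank '[{"offset":[0,0.001,0],"spin":0},{"offset":[0,0,0],"spin":0}]'>/dev/null; R; done
```

```text
t 11.65 tcp in jig [ 21.7 -82.9] tip z 15.5 zang-jig 0.0 F jig [ 0.4  0.4 -0.3] open 0.118
t 11.85 tcp in jig [ 21.9 -82.4] tip z 15.7 zang-jig -0.01 F jig [ 0.6 -0.1  0.5] open 0.115
t 12.05 tcp in jig [ 22. -82.] tip z 15.8 zang-jig 0.01 F jig [-0.6 -2.3 -0.6] open 0.116
t 12.25 tcp in jig [ 22.1 -81.6] tip z 16.0 zang-jig 0.04 F jig [-2.1 -5.1 -0.3] open 0.112
```

```bash
R() { python3 -c "
from h import *
st()"; }; python3 -m crank '[{"offset":[0,0.001,0],"spin":0},{"offset":[0,0,0],"spin":0}]'>/dev/null; R; python3 -m crank '[{"offset":[0,-0.006,0],"spin":0},{"offset":[0,-0.02,0],"spin":0},{"offset":[-0.04,-0.03,0],"spin":0},{"offset":[-0.04,-0.02,0],"spin":0},{"offset":[-0.04,0,0],"spin":0},{"offset":[0,0,0],"spin":0}]' 0;  python3 -c "
from h import *
st();look('d1');look('d1t',fx=2.8,box=(150,110,400,290),cam='top')"
```

```text
t 12.45 tcp in jig [ 22.2 -81.2] tip z 16.0 zang-jig 0.07 F jig [-1.4 -7.7 -1.4] open 0.114
time_s: 13.05
position: [0.5687, -0.1943, 0.3236]
tcp_rot: [[0.011, -0.213, 0.977], [-0.006, 0.977, 0.213], [-1.0, -0.008, 0.01]]
force: [-0.3, -1.0, -0.4]
opening: 0.005
t 13.05 tcp in jig [  23.3 -158.6] tip z 141.6 zang-jig -0.12 F jig [-0.5 -1.  -0.4] open 0.005
```

View pics/d1.png

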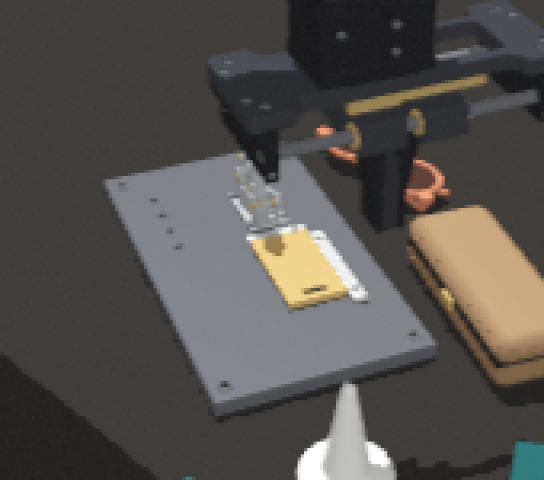

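View pics/d1t.png

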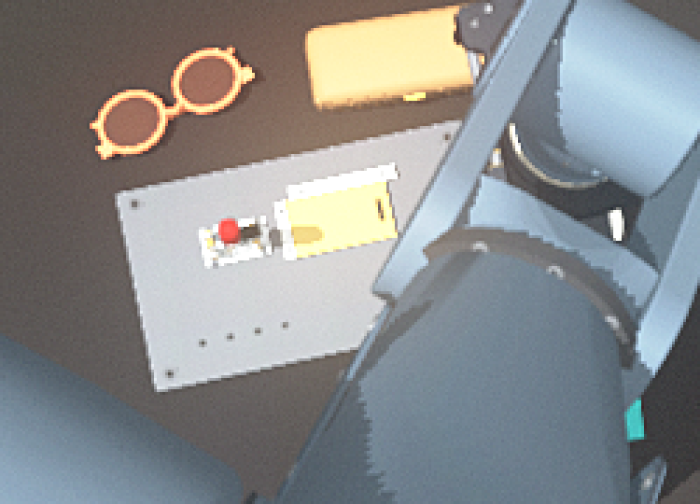

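```bash
python3 -c "
from h import *
for n,c,s,o,Jc in(('side',[300,268],3.2,[180,150],[.5132,-.0431]),('top',[341,219],2.8,[150,110],[.5101,-.0458])):
  q=pickle.load(open(n+'_last.pkl','rb'))
  w=ray(q,np.array(c)/s+o,.018)[0]
  for e in((0,1,2,3),(0,3),(0,1,3)):
    t,r,k=edgefit(q,[w[0],w[1],J[2]],.08,.045,.018,edges=e,wch=[-1,.5,.5]);print(n,e,r,k,tojig([*Jc,J[2]],t),(t[2]-J[2])*57.3)
  im=q['pixels']; uv=(np.array(c)/s+o).astype(int); cv2.imwrite('pics/d1z_%s.png'%n,cv2.resize(im[uv[1]-30:uv[1]+30,uv[0]-35:uv[0]+35],None,fx=10,fy=10,interpolation=cv2.INTER_NEAREST))
"
```

```text
side (0, 1, 2, 3) 0.5568086845503284 160 [ 21.48796957 -33.81979345] 0.27058601775497637
side (0, 3) 0.1605003847779168 80 [ 21.07619216 -36.11696712] 0.2847163330330794
side (0, 1, 3) 0.2014181513213205 120 [ 21.48826197 -36.14007966] 0.046465286516169026
top (0, 1, 2, 3) 0.22272084377070028 160 [ 21.22084355 -30.59608881] 0.009245560859095572
top (0, 3) 0.2527304230070916 80 [ 21.02976696 -30.85037699] -0.05185046510417834
top (0, 1, 3) 0.2349610810545125 120 [ 21.23381918 -30.87919415] -0.05619281679564628
```

View pics/d1z_side.png

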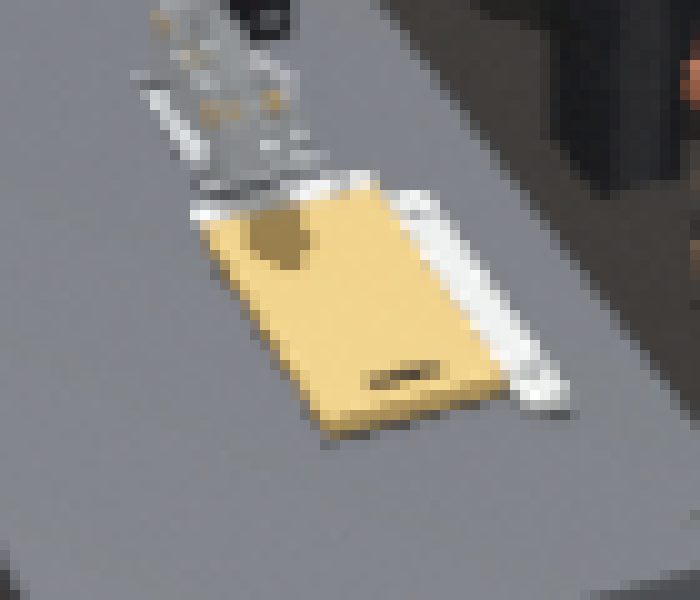

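View pics/d1z_top.png

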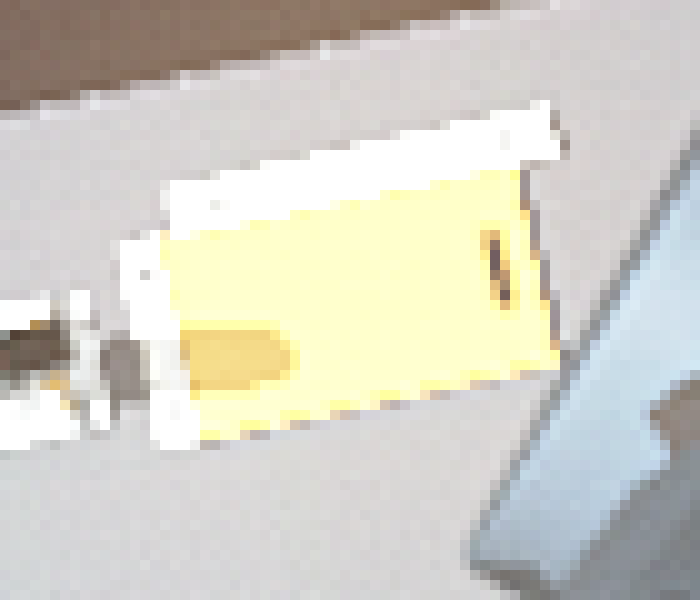

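```bash
R() { python3 -c "
from h import *
st()"; }; python3 -m crank '[{"offset":[0,0.03,-0.02],"spin":0},{"offset":[0,0.03,-0.02],"spin":0},{"offset":[0,0.03,-0.02],"spin":0},{"offset":[0,0.023,-0.005],"spin":0},{"offset":[0.04,0,0],"spin":0},{"offset":[0.04,0,0],"spin":0},{"offset":[0.03,0,0],"spin":0},{"offset":[0,0,0],"spin":0},{"offset":[0,0,0],"spin":0}]' >/dev/null; R
```

```text
t 14.05 tcp in jig [-43.5 -42.2] tip z 24.7 zang-jig -0.01 F jig [0.3 0.2 0.3] open 0.005
```

```bash
R() { python3 -c "
from h import *
st()"; }; python3 -m crank '[{"offset":[0.007,0,0.005],"spin":0},{"offset":[0.0015,0,0.005],"spin":0},{"offset":[0,0,0.005],"spin":0},{"offset":[0,0,0.004],"spin":0},{"offset":[0,0,0.003],"spin":0},{"offset":[0,0,0],"spin":0}]' >/dev/null; R;  python3 -m crank '[{"offset":[0,0,0.002],"spin":0},{"offset":[0,0,0.002],"spin":0},{"offset":[0,0,0],"spin":0}]'>/dev/null; R
```

```text
t 14.65 tcp in jig [-20.4 -42.7] tip z 17.7 zang-jig 0.02 F jig [ 0.  -0.4  0.3] open 0.007
t 14.95 tcp in jig [-16.8 -42.7] tip z 17.3 zang-jig -0.01 F jig [ 0.8 -0.1  1.1] open 0.006
```

```bash
R() { python3 -c "
from h import *
st()"; }; python3 -m crank '[{"offset":[0,0,-0.004],"spin":0},{"offset":[0.0018,0,0],"spin":0},{"offset":[0,0,0.003],"spin":0},{"offset":[0,0,0],"spin":0}]' >/dev/null; R;  python3 -m crank '[{"offset":[0,0,0.001],"spin":0},{"offset":[0,0,0],"spin":0}]'>/dev/null; R; python3 -m crank '[{"offset":[0,0,0.001],"spin":0},{"offset":[0,0,0],"spin":0}]'>/dev/null; R; python3 -m crank '[{"offset":[0,0,0.001],"spin":0},{"offset":[0,0,0],"spin":0}]'>/dev/null; R
```

```text
t 15.35 tcp in jig [-17.7 -42.8] tip z 15.4 zang-jig -0.01 F jig [ 0.5 -0.3 -0.4] open 0.007
t 15.55 tcp in jig [-16.8 -42.6] tip z 15.5 zang-jig 0.0 F jig [-0.5  0.2  0.4] open 0.005
t 15.75 tcp in jig [-15.9 -42.6] tip z 15.5 zang-jig -0.0 F jig [-0.6  0.9 -0.8] open 0.006
t 15.95 tcp in jig [-14.9 -42.6] tip z 15.5 zang-jig -0.01 F jig [-0.1  0.3 -0.2] open 0.001
```

```bash
R() { python3 -c "
from h import *
st()"; };  python3 -m crank '[{"offset":[0,0,0.001],"spin":0},{"offset":[0,0,0],"spin":0}]'>/dev/null; R; python3 -m crank '[{"offset":[0,0,0.001],"spin":0},{"offset":[0,0,0],"spin":0}]'>/dev/null; R; python3 -m crank '[{"offset":[0,0,0.001],"spin":0},{"offset":[0,0,0],"spin":0}]'>/dev/null; python3 -c "
from h import *
st();look('e1')"
```

```text
t 16.15 tcp in jig [-13.9 -42.6] tip z 15.5 zang-jig -0.0 F jig [-0.1  0.7  0.4] open 0.007
t 16.35 tcp in jig [-12.9 -42.6] tip z 15.5 zang-jig -0.01 F jig [ 0.   0.6 -0.7] open 0.006
t 16.55 tcp in jig [-11.9 -42.6] tip z 15.5 zang-jig -0.0 F jig [ 0.3 -0.5  0.3] open 0.002
```

View pics/e1.png

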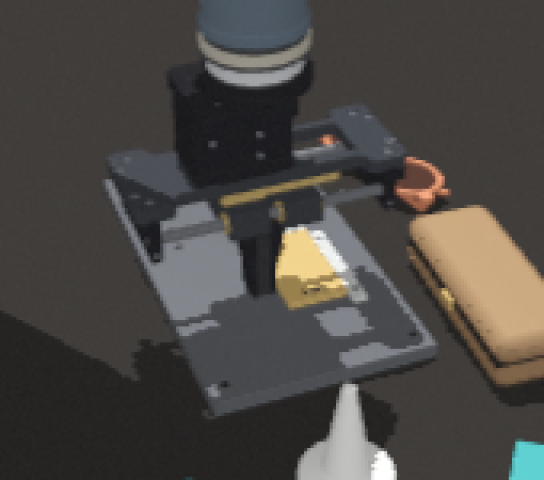

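```bash
R() { python3 -c "
from h import *
st()"; };  python3 -m crank '[{"offset":[0,0,0.001],"spin":0},{"offset":[0,0,0],"spin":0}]'>/dev/null; R; python3 -m crank '[{"offset":[0,0,0.001],"spin":0},{"offset":[0,0,0],"spin":0}]'>/dev/null; R; python3 -m crank '[{"offset":[0,0,0.001],"spin":0},{"offset":[0,0,0],"spin":0}]'>/dev/null; R;  python3 -m crank '[{"offset":[0,0,0.001],"spin":0},{"offset":[0,0,0],"spin":0}]'>/dev/null; R
```

```text
t 16.8 tcp in jig [-10.9 -42.6] tip z 15.5 zang-jig -0.01 F jig [-0.1 -0.1  0.3] open 0.006
t 17.0 tcp in jig [ -9.9 -42.6] tip z 15.5 zang-jig -0.0 F jig [-0.7 -0.5 -0.2] open 0.008
t 17.2 tcp in jig [ -9.  -42.5] tip z 15.5 zang-jig -0.0 F jig [ 0.3 -0.5 -0.4] open 0.006
t 17.4 tcp in jig [ -8.4 -42.5] tip z 15.4 zang-jig 0.01 F jig [-2.5 -1.3 -0.2] open 0.009
```

```bash
R() { python3 -c "
from h import *
st()"; };  python3 -m crank '[{"offset":[0,0,0.001],"spin":0},{"offset":[0,0,0],"spin":0}]'>/dev/null; R; python3 -m crank '[{"offset":[0,0,0.001],"spin":0},{"offset":[0,0,0],"spin":0}]'>/dev/null; R; python3 -m crank '[{"offset":[0,0,-0.005],"spin":0},{"offset":[0,0,-0.015],"spin":0},{"offset":[-0.04,0,-0.02],"spin":0},{"offset":[-0.04,0,-0.02],"spin":0},{"offset":[-0.04,-0.04,0],"spin":0},{"offset":[-0.04,-0.04,0],"spin":0},{"offset":[0,0,0],"spin":0}]'>/dev/null; python3 -c "
from h import *
st();look('e2');look('e2t',fx=2.8,box=(150,110,400,290),cam='top')
for n,c,s,o,Jc in(('side',[300,268],3.2,[180,150],[.5132,-.0431]),('top',[341,219],2.8,[150,110],[.5101,-.0458])):
  q=pickle.load(open(n+'_last.pkl','rb'))
  w=ray(q,np.array(c)/s+o,.018)[0]
  for e in((0,1,2,3),(0,1,3)):
    t,r,k=edgefit(q,[w[0],w[1],J[2]],.08,.045,.018,edges=e,wch=[-1,.5,.5]);print(n,e,r,k,tojig([*Jc,J[2]],t),(t[2]-J[2])*57.3)
"
```

```text
t 17.6 tcp in jig [ -8.  -42.5] tip z 15.4 zang-jig 0.03 F jig [-4.2 -1.6  2.3] open 0.006
t 17.8 tcp in jig [ -7.6 -42.5] tip z 15.4 zang-jig 0.06 F jig [-6.4 -3.4  4. ] open 0.004
t 18.5 tcp in jig [ -63.9 -118.4] tip z 171.5 zang-jig -0.19 F jig [ 1.4 -0.4  0.1] open 0.005
side (0, 1, 2, 3) 0.5610489513936833 160 [ 21.67826333 -33.84347369] -0.088118320002528
side (0, 1, 3) 0.19894832785020522 120 [ 21.69701126 -36.05305902] -0.00897080981286263
top (0, 1, 2, 3) 0.23867110976965822 159 [ 21.2371153  -30.72843608] 0.0005745870847467888
top (0, 1, 3) 0.2315466669234752 120 [ 21.24441923 -31.15388413] 0.0031084276170591893
```

View pics/e2.png

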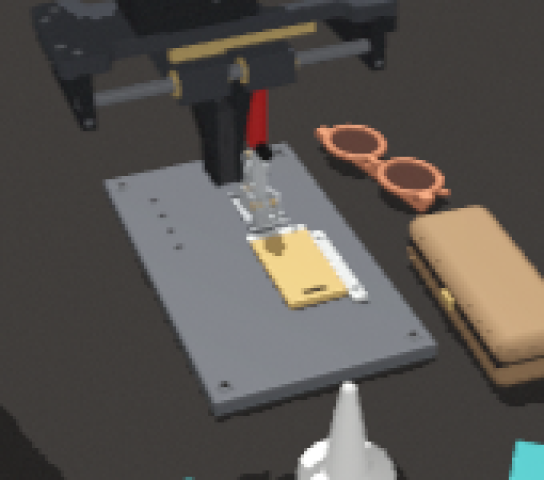

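View pics/e2t.png

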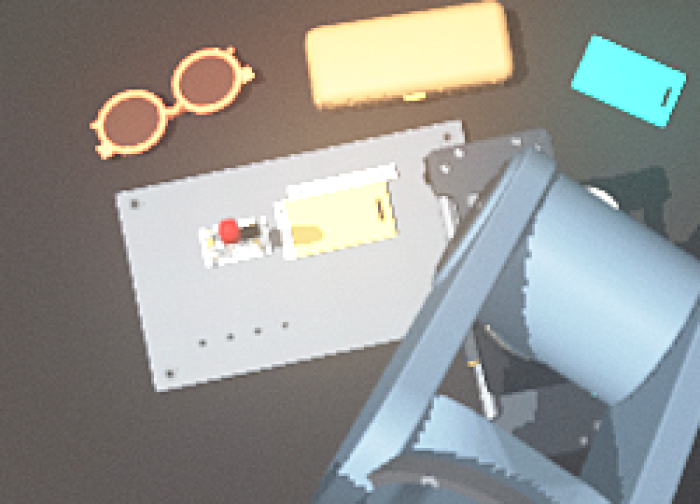

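```bash
python3 -c "
from h import *
st()
q=pickle.load(open('top_last.pkl','rb'))
h=cv2.cvtColor(q['pixels'],cv2.COLOR_BGR2HSV);m=((h[...,0]<6)|(h[...,0]>174))&(h[...,1]>150)&(h[...,2]>80)
ys,xs=np.nonzero(m[170:215,215:250]);c=[xs.mean()+215,ys.mean()+170];print(c,len(xs),tojig(J,ray(q,c,.135)[0]),tojig(J,ray(q,c,.142)[0]))
q=pickle.load(open('side0.pkl','rb'))
h=cv2.cvtColor(q['pixels'],cv2.COLOR_BGR2HSV);m=((h[...,0]<6)|(h[...,0]>174))&(h[...,1]>150)&(h[...,2]>60)
ys,xs=np.nonzero(m[160:205,250:270]);print(xs.min()+250,xs.max()+250,ys.min()+160,ys.max()+160)
for z in (70,142): print(z,proj(q,[*toworld(J,[22.5,53]),z/1000]))
"
```

```text
t 18.6 tcp in jig [ -66.  -113.9] tip z 167.0 zang-jig -0.11 F jig [-0.2 -0.1 -0.8] open 0.002
[np.float64(231.40540540540542), np.float64(192.40540540540542)] 37 [18.74474669 50.89328568] [18.16178618 50.55700035]
257 262 170 195
70 [[259.24650154 196.21832003]]
142 [[258.73540194 170.13238573]]
```

```bash
R() { python3 -c "
from h import *
st()"; };  python3 -m crank '[{"offset":[0,0.032,0.022],"spin":0},{"offset":[0,0.032,0.022],"spin":0},{"offset":[0,0.032,0.022],"spin":0},{"offset":[0,0.032,0.022],"spin":0},{"offset":[0,0,0],"spin":0},{"offset":[0.03,0,0],"spin":0},{"offset":[0.02,0,0],"spin":0},{"offset":[0,0,0],"spin":0},{"offset":[0,0,0],"spin":0}]' 0 >/dev/null;  python3 -c "
from h import *
st();look('f1')"
```

```text
t 19.5 tcp in jig [21.3 15.1] tip z 115.2 zang-jig 0.0 F jig [-0.6 -0.2  0. ] open 0.002
```

View pics/f1.png

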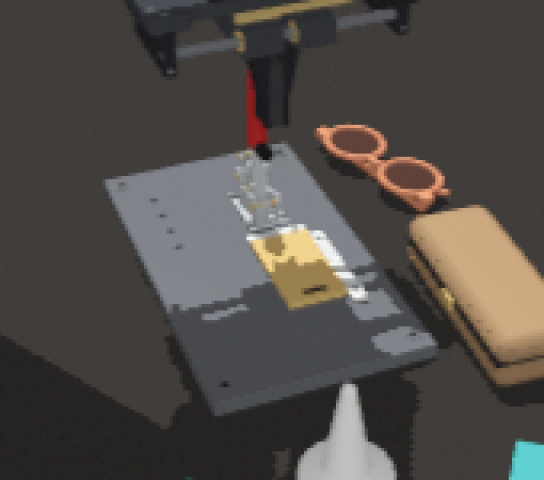

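```bash
R() { python3 -c "
from h import *
st()"; };  python3 -m crank '[{"offset":[0.002,0.006,0],"spin":0},{"offset":[0,0.006,0],"spin":0},{"offset":[0,0.005,0],"spin":0},{"offset":[0,0.005,0],"spin":0},{"offset":[0,0.005,0],"spin":0},{"offset":[0,0,0],"spin":0}]' >/dev/null; R;python3 -m crank '[{"offset":[0,0.005,0],"spin":0},{"offset":[0,0.005,0],"spin":0},{"offset":[0,0.004,0],"spin":0},{"offset":[0,0,0],"spin":0}]' >/dev/null;  python3 -c "
from h import *
st();look('f2')"
```

```text
t 20.15 tcp in jig [21.9 42.4] tip z 114.4 zang-jig 0.04 F jig [-0.2 -0.1  0.8] open 0.009
t 20.55 tcp in jig [21.9 56.3] tip z 114.1 zang-jig 0.02 F jig [ 0.  -0.4 -0.4] open 0.007
```

View pics/f2.png

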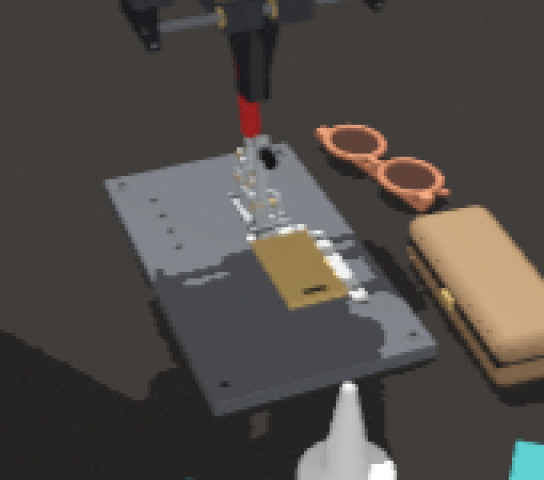

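```bash
R() { python3 -c "
from h import *
st()"; };  python3 -m crank '[{"offset":[0,0.004,0],"spin":0},{"offset":[0,0.004,0],"spin":0},{"offset":[0,0.004,0.0],"spin":0},{"offset":[0.002,0.004,0],"spin":0},{"offset":[0,0.004,0],"spin":0},{"offset":[0,0,0],"spin":0}]' >/dev/null; R;python3 -m crank '[{"offset":[0.002,0.003,0],"spin":0},{"offset":[0.002,0.003,0],"spin":0},{"offset":[0.002,0.001,0],"spin":0},{"offset":[0.002,0.001,0],"spin":0},{"offset":[0,0,0],"spin":0}]' >/dev/null;  python3 -c "
from h import *
st();look('f3',box=(180,130,350,290));look('f3t',fx=2.8,box=(150,110,400,290),cam='top')"
```

```text
t 21.2 tcp in jig [22.  76.3] tip z 112.1 zang-jig 0.02 F jig [ 0.2 -0.1  0.1] open 0.003
t 21.7 tcp in jig [21.9 83.8] tip z 103.7 zang-jig -0.03 F jig [0.3 0.2 0.2] open 0.004
```

View pics/f3.png

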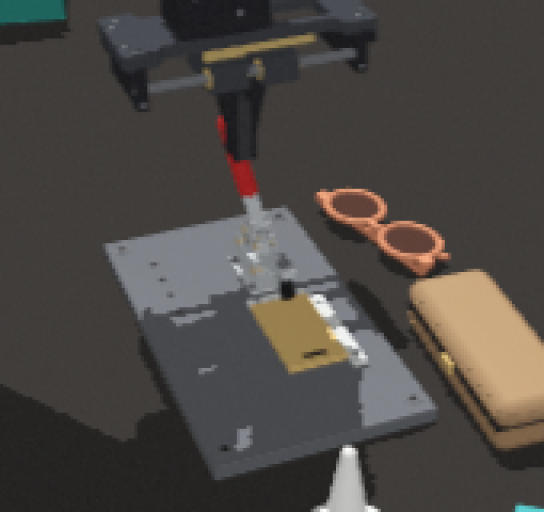

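View pics/f3t.png

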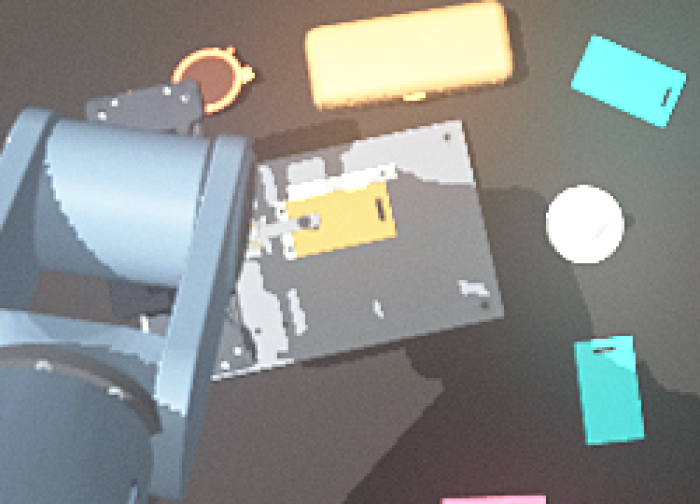

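```bash
R() { python3 -c "
from h import *
st()"; };  python3 -m crank '[{"offset":[0.003,0.001,0],"spin":0},{"offset":[0.002,0.002,0],"spin":0},{"offset":[0.002,0.002,0],"spin":0},{"offset":[0,0,0],"spin":0}]' >/dev/null; R;python3 -m crank '[{"offset":[0.002,0.002,0],"spin":0},{"offset":[0.002,0.002,0],"spin":0},{"offset":[0.002,0.001,0],"spin":0},{"offset":[0,0,0],"spin":0}]' >/dev/null;R; python3 -m crank '[{"offset":[0.003,0.001,0],"spin":0},{"offset":[0.003,0.001,0],"spin":0},{"offset":[0,0,0],"spin":0}]' >/dev/null; python3 -c "
from h import *
st();look('f4',box=(180,130,350,290))"
```

```text
t 22.2 tcp in jig [21.7 89.1] tip z 96.7 zang-jig 0.01 F jig [ 0.1 -0.7 -0.2] open 0.006
t 22.6 tcp in jig [22.1 93.8] tip z 91.0 zang-jig 0.01 F jig [-0.1 -0.   1. ] open 0.011
t 22.9 tcp in jig [22.  95.9] tip z 84.9 zang-jig -0.01 F jig [0.2 0.  1.8] open 0.003
```

View pics/f4.png

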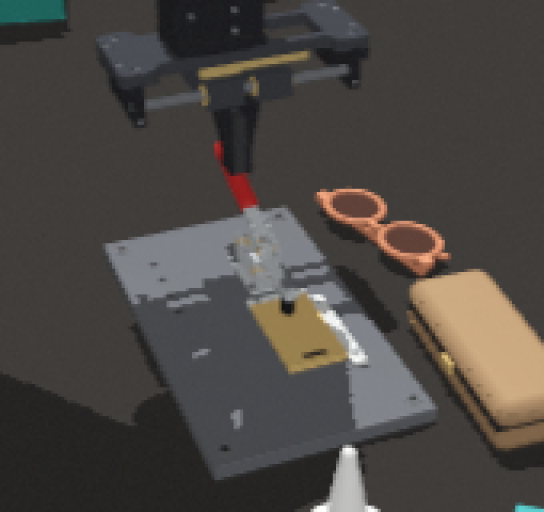

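Arm down near the tag; press on down through dead centre.

```bash
R() { python3 -c "
from h import *
st()"; };  python3 -m crank '[{"offset":[0.003,0.001,0],"spin":0},{"offset":[0.003,0.001,0],"spin":0},{"offset":[0,0,0],"spin":0}]' >/dev/null; R;python3 -m crank '[{"offset":[0.002,0.001,0],"spin":0},{"offset":[0.002,0.001,0],"spin":0},{"offset":[0,0,0],"spin":0}]' >/dev/null;R; python3 -m crank '[{"offset":[0.002,0.001,0],"spin":0},{"offset":[0.002,0.001,0],"spin":0},{"offset":[0,0,0],"spin":0}]' >/dev/null; R
```

```text
t 23.25 tcp in jig [21.7 97.9] tip z 78.5 zang-jig 0.01 F jig [-0.3 -0.7  0.6] open 0.002
t 23.55 tcp in jig [21.8 99.9] tip z 74.8 zang-jig 0.0 F jig [-0.1 -0.1 -0.5] open 0.006
t 23.85 tcp in jig [ 21.8 101.9] tip z 70.9 zang-jig -0.0 F jig [ 0.2 -0.3  0.3] open 0.007
```

```bash
python3 -c "
from h import *
look('f5',box=(180,130,350,290))"
```

```text
(no output)
```

View pics/f5.png

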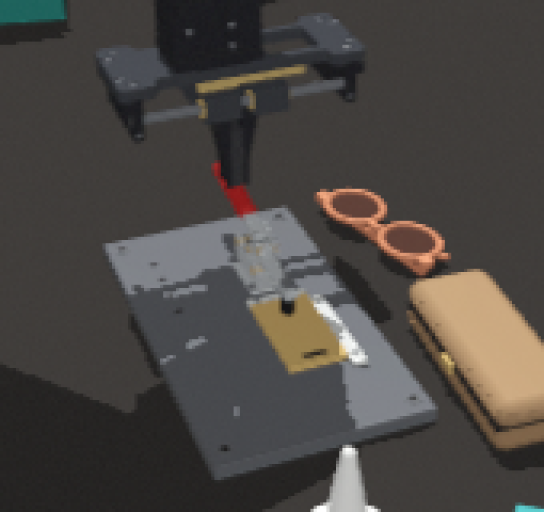

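```bash
R() { python3 -c "
from h import *
st()"; };  for i in 1; do python3 -m crank '[{"offset":[0.002,0.0,0],"spin":0},{"offset":[0,0,0],"spin":0}]' >/dev/null; R;python3 -m crank '[{"offset":[0.002,0,0],"spin":0},{"offset":[0,0,0],"spin":0}]' >/dev/null;R; python3 -m crank '[{"offset":[0.002,0,0],"spin":0},{"offset":[0,0,0],"spin":0}]' >/dev/null; R; done
```

```text
t 24.1 tcp in jig [ 21.9 101.7] tip z 69.0 zang-jig -0.01 F jig [-0.3 -0.6 -0.6] open 0.005
t 24.3 tcp in jig [ 22.  101.9] tip z 67.6 zang-jig -0.03 F jig [-0.7  1.5  6.6] open 0.003
t 24.5 tcp in jig [ 22.1 102.2] tip z 66.4 zang-jig -0.04 F jig [-1.7  2.7 12.9] open 0.011
```

```bash
R() { python3 -c "
from h import *
st()"; }; python3 -m crank '[{"offset":[0.001,0,0],"spin":0},{"offset":[0,0,0],"spin":0}]' >/dev/null; R; python3 -m crank '[{"offset":[-0.005,0,0],"spin":0},{"offset":[-0.02,0,0],"spin":0},{"offset":[-0.04,0,0],"spin":0},{"offset":[-0.04,0,0],"spin":0},{"offset":[-0.04,0.04,-0.04],"spin":0},{"offset":[0,0.04,-0.04],"spin":0},{"offset":[0,0.04,-0.04],"spin":0},{"offset":[0,0.04,-0.04],"spin":0},{"offset":[0,0.04,-0.04],"spin":0},{"offset":[0,0,0],"spin":0}]' >/dev/null; python3 -c "
from h import *
st();look('g1',box=(180,130,350,290));look('g1t',fx=2.8,box=(150,110,400,290),cam='top')"
```

```text
t 24.7 tcp in jig [ 22.  102.3] tip z 66.0 zang-jig -0.04 F jig [-3.1  2.7 16.2] open 0.003
t 25.7 tcp in jig [-154.3  274.6] tip z 197.4 zang-jig 0.33 F jig [ 0.8 -0.  -0.1] open 0.005
```

View pics/g1.png

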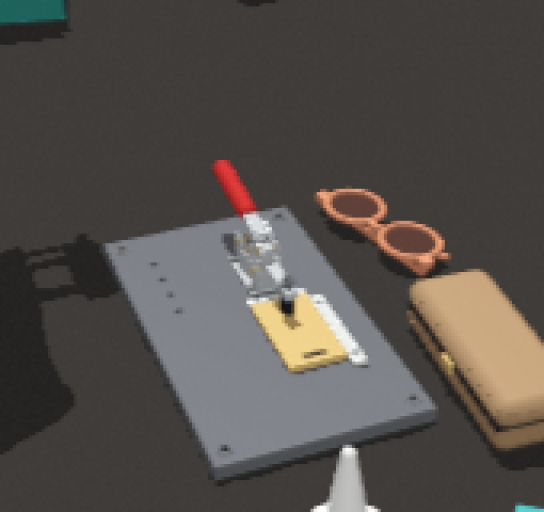

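View pics/g1t.png

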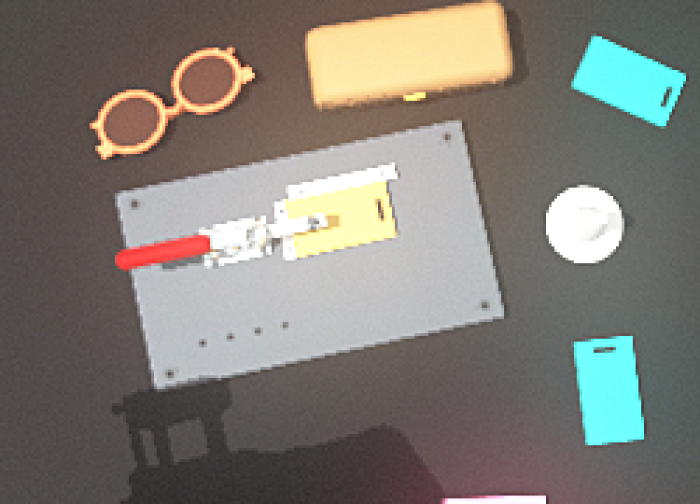

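```bash
python3 -c "
from h import *
q=pickle.load(open('side_last.pkl','rb'));t=pickle.load(open('top_last.pkl','rb'))
for nm,c,Jc in(('side',q,[.5132,-.0431]),('top',t,[.5101,-.0458])):
  JJ=np.r_[Jc,J[2]]
  h=cv2.cvtColor(c['pixels'],cv2.COLOR_BGR2HSV);m=((h[...,0]<6)|(h[...,0]>174))&(h[...,1]>150)&(h[...,2]>60)
  n,l,s,cc=cv2.connectedComponentsWithStats(m.astype(np.uint8)); i=1+s[1:,4].argmax(); ys,xs=np.nonzero(l==i)
  print(nm,'red x',xs.min(),xs.max(),'y',ys.min(),ys.max())
  for k,(y,z,a) in dict(locked=(122,63,8),s14=(119,74,14),s21=(115,86,21)).items():
    a=np.radians(a);d=np.array([np.cos(a),np.sin(a)])
    for o in(20,-53):
      P=np.array([y,z])+o*d; print(k,o,proj(c,[*toworld(JJ,[22.5,P[0]]),P[1]/1000]).round(1))
  w=np.r_[toworld(JJ,[21.5,-31]),0]
  for e in((0,1,2,3),(0,1,3)):
    f,r,k=edgefit(c,[w[0],w[1],J[2]],.08,.045,.018,edges=e,wch=[-1,.5,.5]);print(nm,'tag',r,k,tojig(JJ,f),(f[2]-J[2])*57.3)
  for n,p0 in(('jig',edgefit(c,JJ,.28,.16,.012)[0]),):print(p0*[1000,1000,57.3])
  im=c['pixels'];uv=proj(c,[*toworld(JJ,[22.5,20]),.03])[0].astype(int);cv2.imwrite('pics/g2_%s.png'%nm,cv2.resize(im[uv[1]-40:uv[1]+40,uv[0]-50:uv[0]+50],None,fx=7,fy=7,interpolation=3))
"
```

```text
side red x 246 259 y 180 196
locked 20 [[247.9 180.5]]
locked -53 [[257.6 197.5]]
s14 20 [[248.2 176.7]]
s14 -53 [[257.8 196. ]]
s21 20 [[248.6 172.7]]
s21 -53 [[258.  194.4]]
side tag 0.48519319115492754 149 [ 21.68372944 -34.64840085] -0.16909655603570087
side tag 0.20147569002057963 120 [ 21.69898796 -36.06633373] -0.013398846792125304
[513.24272741 -43.09595351  12.4582974 ]
top red x 191 224 y 194 206
locked 20 [[191.4 203. ]]
locked -53 [[225.5 196. ]]
s14 20 [[192.1 202.3]]
s14 -53 [[226.2 195.6]]
s21 20 [[193.3 201.5]]
s21 -53 [[227.  195.2]]
top tag 0.21947234159014234 149 [ 21.47431886 -30.51298802] -0.03513942346737489
top tag 0.198419350867004 120 [ 21.50242208 -30.64814726] -0.009871779314072026
[510.21071285 -45.74565824  12.30537002]
```

View pics/g2_side.png

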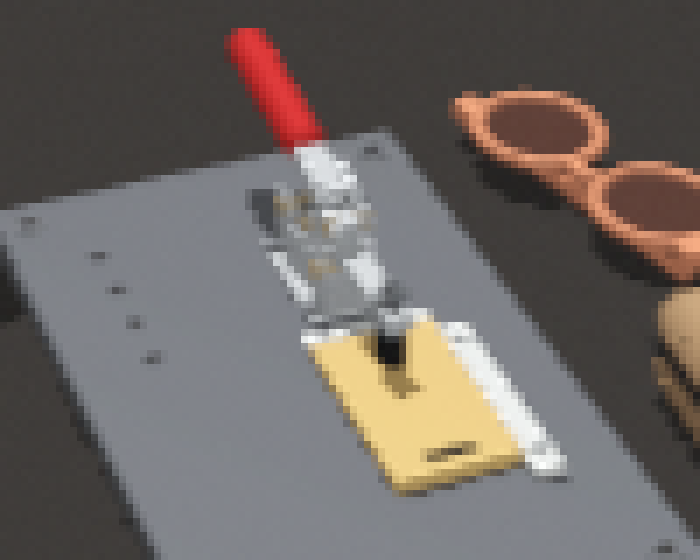

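View pics/g2_top.png

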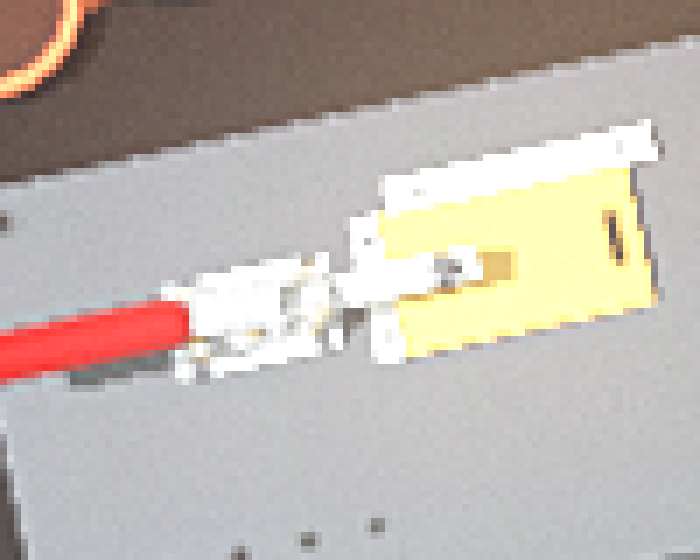

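```bash
python3 -c "
from rig import bot
print(bot.hand_in())"
```

```text
the job is handed in; nothing more can be done
None
```

The tag is home against both stops, the clamp is locked on it, and the job is handed in. It took about 26 s of the 62 s.

**Pushing the tag:** I pushed it with two fingertips against the side stop, until the force read about 8 N. Then I pushed it along to the end stop, again to about 8 N. A last press of about 6 N towards the side stop did not shift it measurably.

**Locking the clamp:** I pushed the red handle over and down with closed fingertips. It passed dead centre and met its stop, where the push reached 16 N. I then drew the hand clear.

**Last checks:**
- **Tag:** both pictures show it touching both stops with no visible gap, and square to the jig within about 0.2°.
- **Handle and foot:** the handle's picture position matches the locked pose in both cameras, and the black foot is on the tag.
- **Other items:** the sunglasses, case and cone look unmoved in the pictures. I did not measure them.
- **Robot:** the hand touches nothing, and the force reads about zero.

**Disagreements:**
- **Position along the jig:** the side camera puts the tag's centre at y = −34.6 to −36.1 mm, while the top camera gives about −30.6 mm. Home is −30 mm. The side camera was already about 4 mm lower before the tag moved, so I relied on the contact force and the top view.
- **Position across the jig:** both cameras put the tag at about x = 21.5 mm against 22.5 mm at home, which is within the 2 mm calibration error.
- **Snap not felt:** I did not see the 6 to 9 N peak before dead centre in the force readings, which were only taken every few rows. I judge it locked from the hard stop and the pictures.

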